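Set a binding post with the sprung tongs

TASK

Take the sprung steel tongs out of their wooden stand and squeeze them on the tall brass binding post in the rack; carry the post to the grey slotted bar of the book clamp, feel along the slot for the punched hole in the leaves below, and lower the post until its flange lies flat on the bar. Handle the post only with the tongs and press gently (a few newtons are enough, never over 20 N on the clamp). Then let go of it and stand the tongs upright in their stand again, leaving everything else where it is.

Things in the scene. Friction and masses are not known exactly. Their poses are not given: they have to be found in the camera images.
- tongs: Steel sprung tongs, loose, 70 g, 105 mm tall, upright on their tips in the stand. Origin midway between the tips at their lower end; z up, y the line on which the legs close, x across the 16 mm wide legs (a half turn about z changes nothing). A bridge (30 mm in y, 100-105 mm up) joins two coupled legs hinged at y = +-15 mm, 99 mm up, sprung open; at rest each splays out 0.16 rad.
- tongs_grip (a point): On the tongs' z axis, 62 mm above their origin: put the TCP here, fingers closing along the tongs' y on the flat leg straps (47-100 mm up). Straps at rest are 50 mm wide outside at 47 mm up, 46 mm here. Fingers 46 mm apart carry the tongs (springs push 5 N), jaws still 25 mm apart. Closed on the post the straps are parallel, 34 mm outside, springs 11 N; a 25 N grip then suits.
- tongs_tips (a point): Middle of the jaws, on the tongs' axis, 8 mm above the origin. Each jaw is a V with an upright groove, 14 mm tall, ending at the tip, 16 mm wide in x; together they centre and hold a round stem. 33 mm apart at rest. With the legs closed the lower ends of the tips lie 1 mm above the origin's level, open at its level.
- tongs_l (a joint): How far a tong leg is swung shut, rad (both alike): 0 at rest, 0.05 held for carrying with the jaws open, about 0.16 closed on the post's stem, 0.18 shut on nothing.
- stand: Fixed open-topped wooden box for the tongs, 36 x 78 x 41 mm outside (x, y, z), walls and floor 5 mm: a pocket 26 mm (x) by 68 mm (y), 36 mm deep. Origin at the centre of its underside, z up. The tongs stand in it with their y along its y, tips on its floor. It is left or right of the clamp.
- rack: Fixed light wooden block, 150 x 46 x 28 mm (x, y, z), origin at the centre of its underside, three upright 9 mm holes along its x, 50 mm apart, holding three brass pieces in any order: the tall post and two low ones (9 mm above the block). It is on the other side of the clamp from the stand.
- post: Tall brass post, loose, about 30 g, upright in the rack. Origin at its foot, z up: shank 8 mm diameter, 22 mm long, foot chamfered; then a flange 18 mm diameter, 4 mm thick (22-26 mm up); then a stem 10 mm diameter, 16 mm tall (26-42 mm up) for the tongs. In the rack the flange is on its top. Open jaws pass outside the flange: close them on the stem, tips 1-2 mm above it.
- slot (a point): Middle of the slot at the bar's upper face, 42 mm above the table; z up, y along the slot, x across. The slot goes through the 6 mm bar, is 12 mm wide, y from -21.5 to 21.5 mm. Under it lie the leaves, 24 mm thick, with one punched hole right through, 13 mm in x by 10.5 mm in y. The hole's middle is anywhere from y = -10 to +16 mm, not measured: a dark opening seen in the slot, or found by feel.
- clamp: Fixed book clamp: plywood board 150 x 230 x 12 mm, pale leaves, and on them along y a grey bar 36 mm wide, 6 mm thick, with the slot, and a 22 mm nut, 12 mm tall, at y = +-105 mm. Origin under the slot's middle, on the table; axes as the slot's. The post's foot stops on the leaves 6 mm below the bar's top; dragged on along the slot it drops in the hole, down to 22 mm, flange on the bar.
- cap_a: A low brass piece in the rack (flange 18 mm, 4 mm thick, with a 13 mm head 5 mm tall on it). Leave it.
- cap_b: The other low brass piece in the rack. Leave it.
- paste: Jar, 60 mm across, 110 mm tall, beyond the clamp. A bystander.
- driver: Screwdriver lying beyond the clamp. A bystander.
- folder: White folding stick, 140 x 20 x 6 mm, lying beyond the clamp. A bystander.
- pressblock: Plaster-coloured pressing block, 110 x 70 x 35 mm, at the left. A bystander.
- glasscase: White case, 160 x 65 x 40 mm, at the right. A bystander.
Things that resemble listed ones, but are neither listed nor needed, are in the scene too. Of the things shaped like the tongs, the steel one is meant. Of the things that look like the stand, take the one that is farthest to the robot's left at the start.

How it is judged:
On the way, in this order (a step that is already met when the one before it is completed fails the run):
1. the post is squeezed in the tongs and lifted clear of the rack (contact force between tongs and post above 1 N and z of post in the frame of rack above 0.035 m), for 0.2 s.
2. the post is through the slot and in the punched hole, its flange on the bar (z of post in the frame of slot below -0.0195 m and x of post in the frame of slot between -0.006 and 0.006 m and y of post in the frame of slot between -0.024 and 0.024 m and angle between post's own z axis and vertical below 0.1 rad), for 0.2 s.
At the end, for the whole second after the job is handed in: The post stands upright (within 0.1 rad) in the slot's punched hole with its flange on the bar (within 2.5 mm), released and at rest; the tongs stand in their stand's pocket again, on its floor (within 4 mm), upright within 0.2 rad, at rest (all of step 2 and contact force between tongs and post below 0.05 N and linear speed of each of post, tongs below 0.02 m/s and z of tongs in the frame of stand below 0.009 m and horizontal distance between tongs and stand below 0.025 m and angle between tongs's own z axis and vertical below 0.2 rad); the robot touches nothing.
It fails at once if the post is pressed on the clamp with more than 20 N (contact force between post and clamp above 20 N).
It fails at once if the post is touched by the fingers (contact force between post and the fingers above 0.2 N).
It fails at once if a low brass piece is taken out or shifted (distance of any of cap_a, cap_b from where it was at the start of the episode above 0.01 m).
It fails at once if a bystander on the table is shifted (distance of any of paste, driver, folder, pressblock, glasscase from where it was at the start of the episode above 0.03 m).
It also fails if it takes over 70 s, if anything falls off the work surface, if the arm or the gripper's body presses on something with over 40 N, if the wrist force passes 120 N, or if a joint passes its speed limit or range.

ROBOT

A 6-joint arm with a two-finger parallel gripper is mounted at the origin on the work surface. World frame = base frame: x ahead of the robot, y to its left, z up, the work surface at z = 0. Lengths are in m, angles in rad, forces in N, time in s.
With the tool pointing down it reaches from about 0.275 to 0.75 m from the base axis. Payload 10.2 kg.
Tool frame: the origin (TCP) lies between the finger pads, 19 mm behind the fingertips; this is the grasp point; z points along the fingers, y is the line along which they close (so a half turn about z gives the same grasp; the last joint's range is limited). The gripper opens to 85 mm and grips with 20 to 120 N. Pads are 22 mm wide; open, the fingers measure 114 mm over their backs; the gripper's body (76 mm by 85 mm) begins 54 mm behind the grasp point. The pads swing forward as they close: fully open they stand 13 mm farther back than shut.
Start: joints at [-1.492, 0.313, 1.498, -0, 1.331, -0.223], TCP at [0.156, -0.501, 0.25] pointing down, gripper open.
Joint ranges: [-2.94, 2.94], [-0.97, 2.17], [0.19, 2.56], [-1.23, 4.37], [0.02, 3.11], [-2.88, 2.88]. Speed limits (rad/s): [2.39, 2.39, 3.01, 3.14, 3.14, 3.14].

INTERFACE

Orientations are given as a unit quaternion [x, y, z, w].
In Python, from bench import env, kinematics, monitor, eyes, job gives the robot as it stands. The module is installed in compiled form; this text tells all that it offers. Calls block until the motion is done:
- env.reach(position, orientation): joint-space move of the TCP to a pose.
- env.movel(position, velocity=0.15, frame=None, guard=None): straight line of the TCP; frame=None keeps the orientation; velocity is the mean speed in m/s. With guard (N) it stops when the force on the tool has changed by that much, and returns True; else False.
- env.set_joints(angles): joint-space move.
- env.release() and env.close_gripper(effort=None): open the fingers fully, or close them until they stop; effort is the grip in N (None keeps the last).
- env.hold(seconds).
- kinematics.ik(position, orientation): joint angles nearest the present ones, or None.
- monitor.sense(): the state.
- eyes.grab_frame(name): name is "side" or "top" or "wrist"; returns a dict with "frame" (384x512x3 uint8, red, green, blue), "mtx" (3x3 intrinsics, pixels), "k1" (the pictures are not rectified: a ray, as slopes to the right and down, at radius r is drawn at 1 + k1 r^2 times it, then the intrinsics apply), "view" (4x4, takes a point from world to camera coordinates). Camera axes: x right, y down, z forward; pixel columns grow to the right and rows downward; lengths in m; the calibration is good to about 2 mm. A picture is of the moment at which its call begins. There is no depth.
A pose or a line that the arm cannot do raises env.MotionError and nothing moves.
- job.hand_in(): hands the job in; it is judged then, once.
The state is a dict: "clock": time; "joints": joint angles; "qvel": joint speeds; "joint_efforts": joint torques, N m; "position": TCP position; "ee_rot": TCP orientation; "contact_force": force on the tool from outside, world axes, zero at the start; "ft_torque": the same for the moment, N m; "finger_gap": opening from 0.0 (shut) to 1.0 (fully open); "gripper_force": force on a finger pad.
Only numpy, scipy, OpenCV 4.12 (cv2) and the standard library are available. Lean on these libraries where they do the work, as an engineer would, in place of code of your own. Each camera call takes 0.05 s, during which the arm holds its last target. There are 200 camera calls.

## Working session

There is one attempt and no reset: what is moved stays moved. The work goes in short steps, each a Python script; the robot and the scene stay as the last script left them, time stands still between calls to the robot, and variables do not carry over. Pictures are saved under pics/ and viewed, at most 10 in all, crops included, and the job is handed in when it is done.

```bash
mkdir -p pics
cat > h.py <<'E'
import numpy as np, cv2
from bench import env, kinematics, monitor, eyes, job
def grab(n,save=None):
    f=eyes.grab_frame(n)
    if save: cv2.imwrite(save,f["frame"][:,:,::-1])
    return f
def ray(f,u,v):
    K=np.array(f["mtx"]);V=np.array(f["view"])
    d=np.array([(u-K[0,2])/K[0,0],(v-K[1,2])/K[1,1]]);s=d.copy()
    for _ in range(20): s=d/(1+f["k1"]*(s@s))
    R=V[:3,:3];return -R.T@V[:3,3], R.T@np.array([s[0],s[1],1.])
def onz(f,u,v,z):
    c,d=ray(f,u,v);return c+d*(z-c[2])/d[2]
def proj(f,p):
    K=np.array(f["mtx"]);V=np.array(f["view"]);q=V[:3,:3]@np.array(p)+V[:3,3]
    s=q[:2]/q[2];s=s*(1+f["k1"]*(s@s));return K[0,0]*s[0]+K[0,2],K[1,1]*s[1]+K[1,2]
E
python3 - <<'E'
from h import *
import pickle
F={n:grab(n) for n in("top","side")}
pickle.dump(F,open("F.pkl","wb"))
for n in F: cv2.imwrite(f"pics/{n}0.png",cv2.resize(F[n]["frame"][:,:,::-1],(800,600),interpolation=cv2.INTER_CUBIC)); print(n,np.round(F[n]["view"],3).tolist(),F[n]["mtx"],F[n]["k1"])
print(monitor.sense())
E
```

```text
top [[0.004, -1.0, -0.001, 0.006], [-0.981, -0.004, -0.194, 0.623], [0.194, 0.001, -0.981, 1.348], [0.0, 0.0, 0.0, 1.0]] [[399.20213402   0.         255.60218222]
 [  0.         399.20213402 188.88724889]
 [  0.           0.           1.        ]] -0.0946040014946066
side [[-0.848, -0.53, 0.01, 0.512], [-0.399, 0.627, -0.669, 0.286], [0.348, -0.571, -0.744, 0.994], [0.0, 0.0, 0.0, 1.0]] [[390.01942393   0.         259.88658717]
 [  0.         390.01942393 191.00574309]
 [  0.           0.           1.        ]] 0.0072565233004389905
{'clock': 0.1, 'joints': array([-1.49239253e+00,  3.13394213e-01,  1.49836058e+00,  2.64564606e-06,
        1.33099140e+00, -2.23385603e-01]), 'qvel': array([-2.20547436e-04, -8.58492139e-04, -1.81180502e-03,  1.66439788e-03,
        5.73352222e-05, -6.81516595e-04]), 'joint_efforts': array([ 2.58413333e-03, -4.12903583e+01, -2.60143608e+01, -1.83029865e-04,
        3.00320273e-03, -1.39220518e-05]), 'position': array([ 0.15602496, -0.50106349,  0.2494924 ]), 'ee_rot': array([ 9.88636863e-01,  1.50322391e-01,  4.30553375e-05, -5.75161546e-04]), 'contact_force': array([-0.18799298,  0.52332108, -0.24735979]), 'ft_torque': array([0.02154582, 0.01293607, 0.00219986]), 'gripper_force': 0.0, 'finger_gap': 1.0003871686220729}
```

View pics/top0.png

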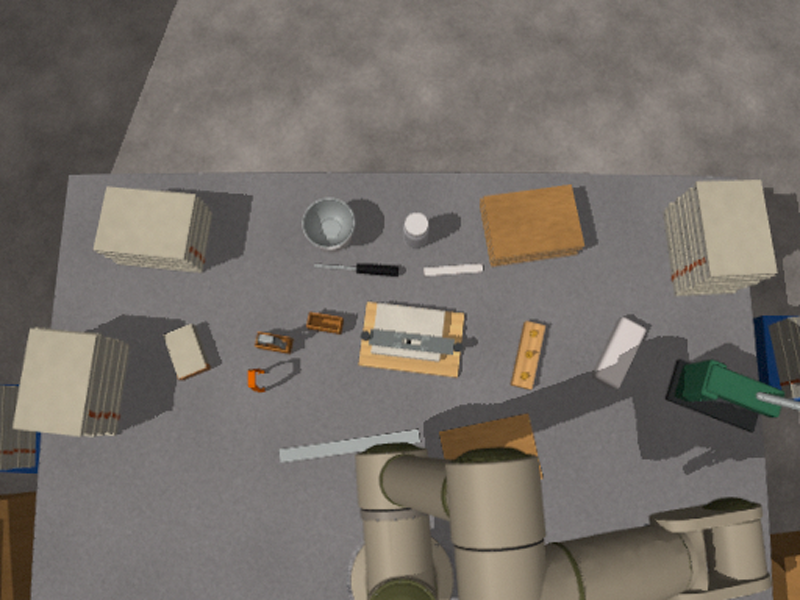

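View pics/side0.png

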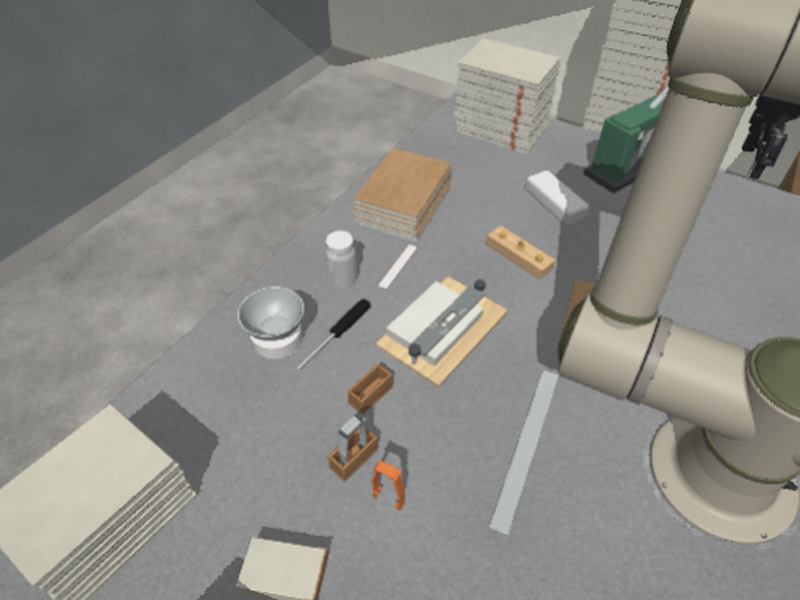

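The top view shows the steel tongs in the leftmost stand at display (273,342), the empty lookalike at (325,322) and orange tongs at (258,380). The clamp is at (413,340), and the rack at (530,353) holds three pieces. I'll use wrist views to refine these.

Run:
```python
from h import *
import pickle
W={}
for n,p in(("rack",[.48,-.29,.23]),("clamp",[.505,-.018,.23]),("stand",[.50,.285,.27])):
    env.reach(p,down(-np.pi/2)); W[n]=grab("wrist")
pickle.dump(W,open("W.pkl","wb"))
for n in W: cv2.imwrite(f"pics/w_{n}.png",cv2.resize(W[n]["frame"][:,:,::-1],(768,576),interpolation=cv2.INTER_CUBIC))
print(monitor.sense()["clock"])
```

```text
3.9667
```

View pics/w_rack.png

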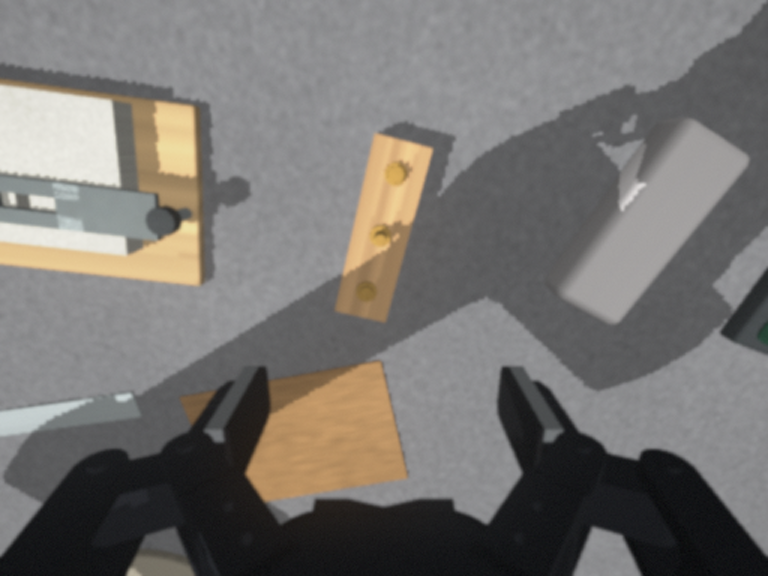

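View pics/w_clamp.png

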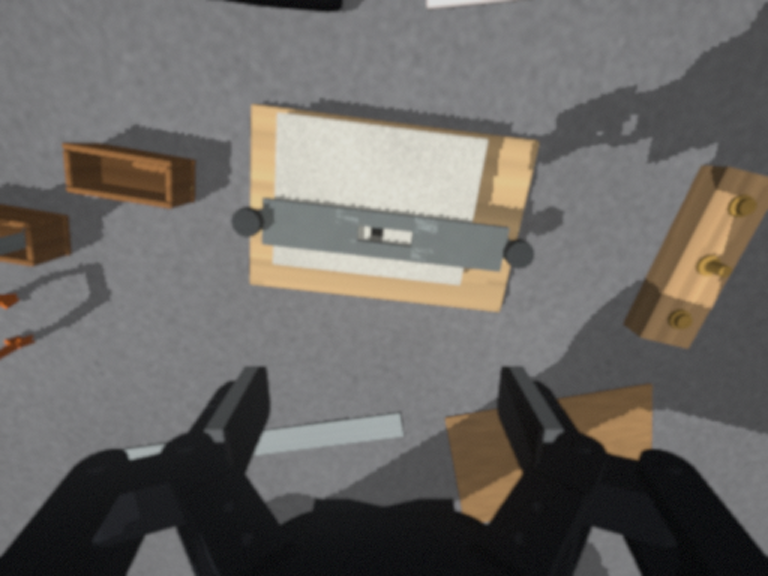

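View pics/w_stand.png

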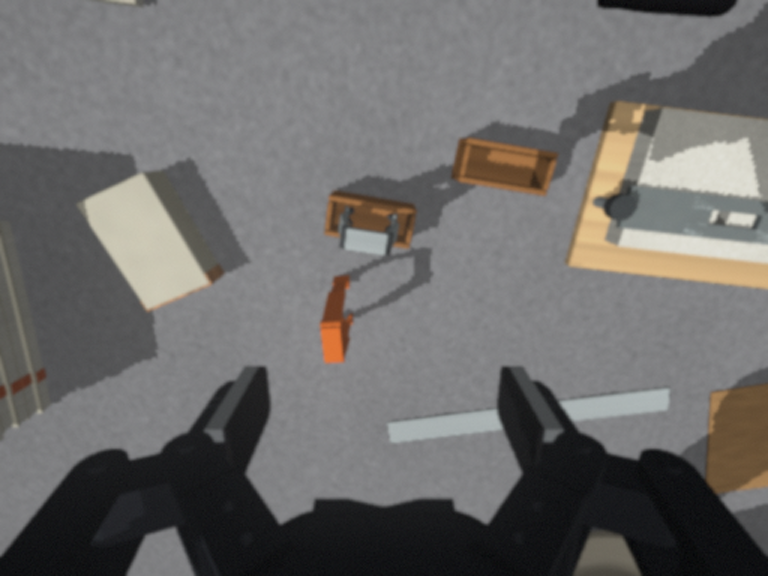

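Rack view: the tall post is the middle piece, at display (381,236). Clamp view: the slot spans (359–412, 237) with the dark hole at about (376,232). Stand view: the steel bridge is at (367,241) and the box rim runs from (328,193) to (415,247).

Run:
```python
from h import *
import pickle
W=pickle.load(open("W.pkl","rb"));T=pickle.load(open("F.pkl","rb"))["top"]
def quad(n,P,z):
    f=W[n];g=cv2.cvtColor(f["frame"],cv2.COLOR_RGB2GRAY)
    P=np.array(P,np.float32)/1.5
    Q=cv2.cornerSubPix(g,P.reshape(-1,1,2).copy(),(3,3),(-1,-1),(3,30,.01)).reshape(-1,2)
    for L,S in(("man",P),("sub",Q)):
        X=np.array([onz(f,u,v,z)[:2] for u,v in S]);e=np.roll(X,-1,0)-X
        print(n,L,"c",X.mean(0).round(4),"len",np.linalg.norm(e,axis=1).round(4),"ang",np.degrees(np.arctan2(e[:,1],e[:,0])).round(1))
quad("rack",[(375,132),(433,148),(386,322),(336,310)],.028)
quad("stand",[(343,228),(392,233),(389,254),(342,250)],.110)
quad("stand",[(330,193),(415,206),(412,247),(327,235)],.041)
quad("clamp",[(359,225),(412,231),(412,245),(359,239)],.042)
quad("clamp",[(263,199),(509,228),(502,271),(262,242)],.042)
quad("clamp",[(251,104),(539,139),(500,311),(250,285)],.012)
# stem top masks
for n,u,v in(("rack",381,235),("clamp",705,264)): print("stem",onz(W[n],u/1.5,v/1.5,.048).round(4))
print("hole",onz(W["clamp"],376/1.5,232/1.5,.036))
a=W["rack"]["frame"][133:180,232:280,::-1];b=W["clamp"]["frame"][135:175,220:295,::-1];c=W["stand"]["frame"][120:175,205:290,::-1]
I=[cv2.resize(x,(390,290),interpolation=cv2.INTER_CUBIC) for x in(a,b,c)]
cv2.imwrite("pics/crops.png",np.vstack([np.hstack(I[:2]),np.hstack([I[2],I[2]*0])]))
```

```text
rack man c [ 0.4948 -0.2895] len [0.0457 0.1498 0.0453 0.1496] ang [-104.5  166.2   75.2  -13.7]
rack sub c [ 0.4948 -0.2892] len [0.0428 0.1498 0.045  0.1495] ang [-104.3  165.9   75.4  -15. ]
stand man c [0.5198 0.2952] len [0.035  0.0156 0.0342 0.0161] ang [-96.  172.3  84.9  -4.6]
stand sub c [0.5205 0.2952] len [0.0332 0.0154 0.0301 0.0144] ang [-96.4 160.8  82.4  -7.9]
stand man c [0.5224 0.2938] len [0.074  0.0365 0.0766 0.0368] ang [-98.7 177.2  81.7  -6.8]
stand sub c [0.5222 0.294 ] len [0.0747 0.0369 0.0764 0.036 ] ang [-98.1 176.9  81.4  -5.8]
clamp man c [ 0.5231 -0.0215] len [0.0417 0.0112 0.0422 0.0111] ang [ -96.6 -178.7   83.3   -1.3]
clamp sub c [ 0.5235 -0.0209] len [0.0413 0.009  0.0401 0.0111] ang [-97.3 171.9  85.6  -1.3]
clamp man c [ 0.5227 -0.0214] len [0.191  0.0351 0.1933 0.0337] ang [-96.8 176.6  82.8  -7.1]
clamp sub c [ 0.523 -0.021] len [0.1903 0.0368 0.1933 0.0358] ang [-96.6 178.3  83.1  -6.2]
clamp man c [ 0.5326 -0.0219] len [0.2275 0.149  0.2282 0.1492] ang [-96.5 173.5  83.5  -6.8]
clamp sub c [ 0.5334 -0.0217] len [0.2274 0.1474 0.2269 0.1475] ang [-96.5 173.   83.5  -6.8]
stem [ 0.4987 -0.2895  0.048 ]
stem [ 0.5005 -0.2709  0.048 ]
hole [ 0.5243356 -0.0138581  0.036    ]
```

View pics/crops.png

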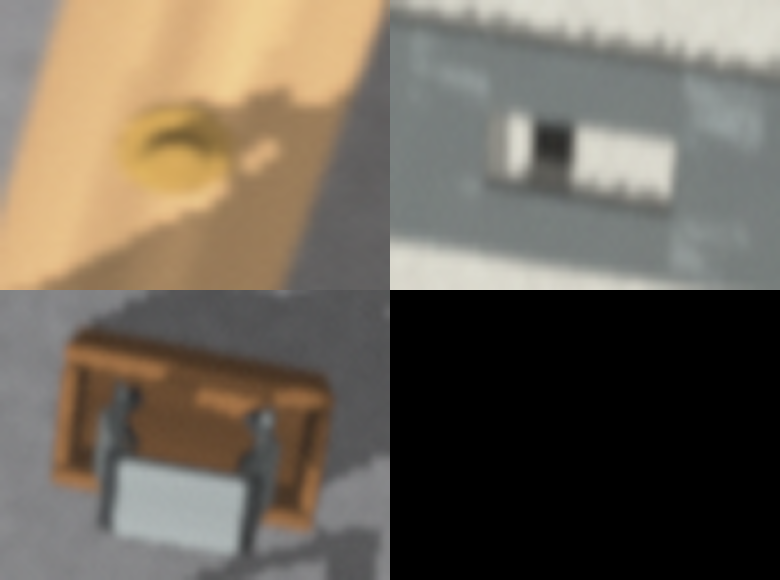

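The crops confirm the middle piece is the post, at the rack centre (0.495,-0.2893). The hole lies about 7 mm toward +y from the slot's middle at (0.523,-0.021), and the tongs are at about (0.520,0.295). Next I grasp the tongs and test a low effort.

Run:
```python
from h import *
q=down(np.radians(-97))
env.reach([.5205,.2947,.19],q); print(env.movel([.5205,.2947,.068],.1,guard=8))
def s():
    m=monitor.sense();print(round(m["clock"],2),m["position"].round(4),round(m["finger_gap"],3),round(m["gripper_force"],1),m["contact_force"].round(1))
s()
for e in (5,):
    try: env.close_gripper(effort=e)
    except Exception as x: print(repr(x))
    s();env.hold(.3);s()
```

```text
False
5.76 [0.5208 0.2948 0.0687] 1.001 0.0 [-0.8 -0.2  0.6]
6.29 [0.521  0.2947 0.0689] 0.392 17.7 [-0.3 -0.7  5. ]
6.59 [0.521  0.2948 0.0689] 0.392 17.7 [-1.3 -0.4  5.8]
```

Effort is clipped to about 18 N, which shuts the tongs completely at this lever. Gripping nearer the hinge, at a smaller lever, should let effort modulate the jaws. I'll test that while the tongs are still in the stand.

```bash
cat >> h.py <<'E'
def s(l=""):
    m=monitor.sense();print(l,round(m["clock"],2),m["position"].round(4),"gap",round(m["finger_gap"],3),"F",round(m["gripper_force"],1),m["contact_force"].round(1));return m
E
python3 - <<'E'
from h import *
env.release()
for z in (.108,):
    env.movel([.5205,.2947,z],.15); s("open")
    for e in (20,50,100,20): env.close_gripper(effort=e); s(e)
cv2.imwrite("pics/t1.png",grab("side")["frame"][250:310,200:260,::-1])
E
```

```text
open 7.57 [0.5204 0.2947 0.1078] gap 0.996 F 0.0 [-0.6 -0.5  0.5]
20 8.1 [0.5204 0.2947 0.1078] gap 0.413 F 20.5 [ 0.  -0.1 -1. ]
50 8.32 [0.5205 0.2947 0.1079] gap 0.38 F 54.5 [-0.8  0.9 -1. ]
100 8.53 [0.5205 0.2947 0.108 ] gap 0.358 F 100.6 [-0.3  0.1 -1.3]
20 8.75 [0.5205 0.2947 0.108 ] gap 0.355 F 100.6 [-0.8  0.1  0. ]
```

Run:
```python
from h import *
env.release(); env.close_gripper(effort=20); s("20")
env.movel([.5205,.2947,.19],.08); s("up")
f=grab("wrist"); g=grab("side")
import pickle; pickle.dump((f,g,monitor.sense()),open("t.pkl","wb"))
u,v=map(int,proj(g,[.52,.295,.13])); a=g["frame"][max(v-60,0):v+60,u-60:u+60,::-1]
p=proj(f,[.5205,.2947,.1]);u,v=map(int,p);print(p)
b=f["frame"][max(0,v-75):v+75,u-75:u+75,::-1]
cv2.imwrite("pics/t2.png",np.hstack([cv2.resize(x,(400,400),interpolation=cv2.INTER_CUBIC) for x in(a,b)]))
```

```text
20 9.92 [0.5206 0.2946 0.1081] gap 0.421 F 19.8 [-0.8 -0.2  1.9]
up 11.09 [0.5203 0.2946 0.1894] gap 0.414 F 20.1 [-0.1 -0.  -1.2]
(np.float64(254.7290705966347), np.float64(201.46458552946888))
```

View pics/t2.png

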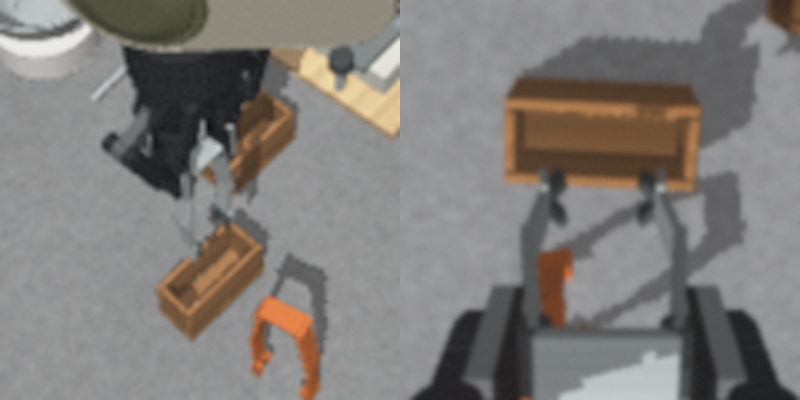

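The tongs hang from the high grip with their jaws open. The jaw inner edges are at crop (562,190) and (640,190). I'll measure that gap.

Run:
```python
from h import *
import pickle
f,g,m=pickle.load(open("t.pkl","rb"))
print(m["position"],f["mtx"][0][0])
def P(x,y,z): return onz(f,254-75+(x-400)*150/400,201-75+y*150/400,z).round(4)
z=.094
for n,x,y in(("Lin",566,190),("Rin",640,190),("Ltopout",540,175),("Rtopout",664,175),("Lout",520,300)): print(n,P(x,y,z))
a,b=P(566,190,z),P(640,190,z);print("gap",np.linalg.norm(a-b),(a+b)/2)
for x,y in((532,335),(682,335)): print("bridge",P(x,y,.191))
```

```text
[0.52032632 0.29464472 0.1894383 ] 268.1466956276705
Lin [0.5235 0.3062 0.094 ]
Rin [0.5205 0.2822 0.094 ]
Ltopout [0.5297 0.3138 0.094 ]
Rtopout [0.5248 0.2739 0.094 ]
Lout [0.4852 0.3277 0.094 ]
gap 0.024186773244895668 [0.522  0.2942 0.094 ]
bridge [0.5301 0.3071 0.191 ]
bridge [0.5264 0.2779 0.191 ]
```

The jaws are 24 mm apart as intended, and the tips sit about +1.6 mm in x from the TCP. Now I carry the tongs over the post and check the alignment.

Run:
```python
from h import *
import pickle
env.movel([.5205,.2947,.235],.2); env.movel([.4932,-.289,.235],.22); env.movel([.4932,-.289,.165],.12); m=s("above")
f=grab("wrist"); pickle.dump((f,m),open("t2.pkl","wb"))
print(proj(f,[.4948,-.2893,.048]),proj(f,[.4948,-.2893,.07]))
u,v=map(int,proj(f,[.4948,-.2893,.05]));print(u,v)
b=f["frame"][v-50:v+50,u-67:u+67,::-1]
cv2.imwrite("pics/t3.png",cv2.resize(b,(800,597),interpolation=cv2.INTER_CUBIC))
```

```text
above 15.11 [ 0.4935 -0.2892  0.1658] gap 0.415 F 20.1 [ 0.  -0.  -0.5]
(np.float64(254.81638124526478), np.float64(189.62914154265044)) (np.float64(254.77138998387798), np.float64(197.82143619878144))
254 190
```

View pics/t3.png

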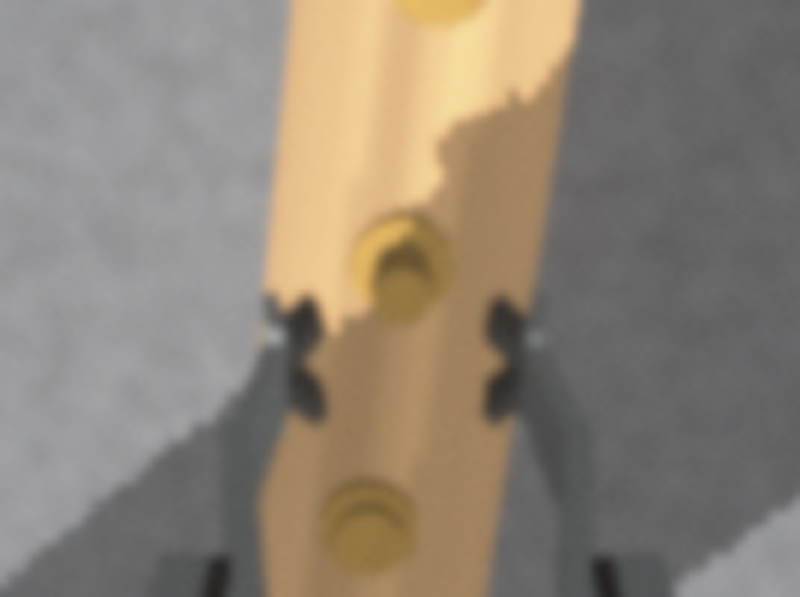

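The stem top is at crop (403,300) and the jaw midpoint at (404,361), both matching the predicted projections. I descend and squeeze.

Run:
```python
from h import *
import pickle
print(env.movel([.4932,-.289,.1362],.05,guard=5)); s("down")
env.close_gripper(effort=110); s("closed"); env.hold(.2)
env.movel([.4932,-.289,.16],.04); s(); env.movel([.4932,-.289,.2],.1); m=s("lift")
f=grab("wrist"); pickle.dump((f,m),open("t3.pkl","wb"))
u,v=map(int,proj(f,[.4948,-.2893,.1]));print(u,v)
b=f["frame"][v-50:v+50,u-67:u+67,::-1]
cv2.imwrite("pics/t4.png",cv2.resize(b,(800,597),interpolation=cv2.INTER_CUBIC))
```

```text
False
down 15.88 [ 0.4933 -0.2891  0.1363] gap 0.418 F 20.1 [ 0.7 -0.5 -0.4]
closed 16.1 [ 0.4934 -0.2891  0.1365] gap 0.358 F 111.8 [ 0.7  0.1 -0. ]
 17.04 [ 0.4931 -0.2889  0.1599] gap 0.354 F 108.9 [ 0.2 -0.3 -0.8]
lift 17.59 [ 0.493  -0.2889  0.1995] gap 0.354 F 108.9 [-0.5  0.1 -1.9]
255 195
```

View pics/t4.png

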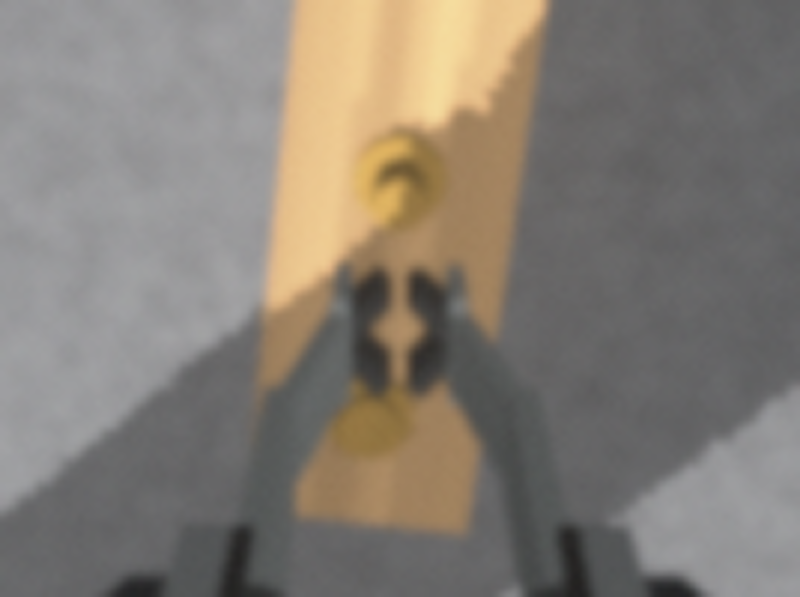

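The jaws came up empty: the post is still in the rack at crop (400,180). The high grip can't squeeze, probably because the pads meet the bridge. New plan: stand the open tongs astride the post on the rack, let go, and regrip low so the jaws close hard on the flange. First the tongs go back to the stand so I can reopen the jaws.

Run:
```python
from h import *
q=down(np.radians(-97)); q2=down(np.radians(-104.4))
env.movel([.4932,-.289,.235],.2); env.movel([.5205,.2947,.235],.35); env.movel([.5205,.2947,.16],.2)
print(env.movel([.5205,.2947,.1085],.08,guard=4)); s("in stand")
env.release(); env.movel([.522,.2945,.108],.1); env.close_gripper(effort=20); s("regrip")
env.movel([.522,.2945,.235],.2); env.reach([.4948,-.2893,.235],q2); env.movel([.4948,-.2893,.165],.2); s("above"); 
f=grab("wrist"); import pickle; pickle.dump((f,monitor.sense()),open("t5.pkl","wb"))
u,v=map(int,proj(f,[.4948,-.2893,.05])); g=f["frame"].sum(2)//3
for r in (195,197,200,203,205): print(r,g[r,225:286].tolist())
```

```text
True
in stand 20.96 [0.52   0.2944 0.1078] gap 0.353 F 109.0 [-0.9  0.1  4.2]
regrip 22.32 [0.522  0.2945 0.108 ] gap 0.428 F 20.6 [0.1 0.8 0.3]
above 25.71 [ 0.4953 -0.2893  0.1659] gap 0.431 F 20.5 [ 0.7 -0.3 -0.1]
195 [57, 62, 83, 114, 140, 153, 160, 170, 180, 185, 187, 189, 191, 192, 193, 195, 194, 196, 195, 191, 181, 171, 158, 144, 132, 119, 114, 112, 112, 112, 113, 114, 119, 126, 116, 85, 57, 52, 52, 55, 65, 76, 86, 91, 102, 118, 126, 128, 129, 129, 127, 125, 112, 104, 102, 103, 101, 101, 100, 100, 102]
197 [53, 55, 62, 81, 115, 139, 153, 168, 180, 185, 188, 190, 190, 193, 192, 194, 195, 195, 193, 186, 171, 144, 126, 122, 121, 117, 119, 120, 122, 123, 126, 130, 134, 134, 123, 90, 62, 60, 57, 54, 56, 70, 94, 107, 116, 122, 127, 129, 130, 130, 128, 123, 112, 105, 104, 103, 102, 101, 103, 101, 101]
200 [63, 64, 70, 81, 105, 131, 151, 166, 180, 185, 188, 189, 191, 193, 193, 192, 181, 160, 142, 131, 127, 122, 121, 120, 119, 120, 121, 122, 125, 129, 131, 134, 136, 138, 137, 130, 114, 93, 72, 64, 64, 71, 85, 92, 97, 100, 110, 121, 128, 128, 127, 121, 107, 102, 101, 103, 103, 102, 102, 101, 101]
203 [79, 98, 124, 142, 150, 152, 156, 165, 180, 186, 188, 189, 190, 190, 189, 176, 153, 136, 131, 128, 126, 123, 121, 121, 119, 118, 121, 122, 126, 129, 132, 134, 137, 138, 138, 131, 113, 90, 66, 58, 62, 71, 81, 85, 85, 87, 91, 97, 110, 119, 123, 118, 106, 99, 100, 102, 104, 103, 102, 101, 100]
205 [77, 104, 134, 149, 154, 155, 158, 168, 181, 185, 186, 183, 171, 156, 149, 143, 136, 132, 131, 129, 124, 122, 121, 120, 120, 119, 120, 121, 125, 128, 132, 133, 135, 136, 123, 96, 67, 53, 48, 50, 54, 66, 76, 82, 83, 83, 86, 88, 96, 106, 115, 116, 107, 102, 103, 104, 105, 104, 102, 100, 101]
```

Run:
```python
from h import *
import pickle
def comp(fn,p,thr=75):
    f,m=pickle.load(open(fn,"rb"));g=cv2.GaussianBlur(cv2.cvtColor(f["frame"],cv2.COLOR_RGB2GRAY),(3,3),0)
    x=m["position"]; print(fn,"tcp axis px z.08/.048",np.round(proj(f,[x[0],x[1],.08]),1),np.round(proj(f,[x[0],x[1],.048]),1),"post",np.round(proj(f,[.4948,-.2893,.048]),1))
    M=(g<thr).astype(np.uint8);M[:165]=0;M[235:]=0
    n,_,st,c=cv2.connectedComponentsWithStats(M)
    for i in range(1,n):
        if st[i,4]>12 and 190<c[i,0]<320: print(st[i].tolist(),c[i].round(1).tolist())
comp("t2.pkl",0);comp("t5.pkl",0);comp("t5.pkl",0,62)
```

```text
t2.pkl tcp axis px z.08/.048 [254.8 203.5] [254.9 190.9] post [254.8 189.6]
[269, 191, 7, 18, 80] [271.8, 200.2]
[235, 192, 6, 17, 53] [237.2, 200.2]
t5.pkl tcp axis px z.08/.048 [255.1 203.2] [255.1 190.6] post [255.  191.4]
[261, 193, 6, 18, 80] [263.6, 201.8]
[223, 195, 5, 7, 25] [225.4, 197.6]
[224, 206, 4, 6, 16] [225.4, 208.4]
t5.pkl tcp axis px z.08/.048 [255.1 203.2] [255.1 190.6] post [255.  191.4]
[262, 203, 4, 7, 20] [263.4, 206.1]
```

The tongs swung about 9 mm sideways (jaw midpoint at column 244.5 against 254.8 on the TCP axis), so they are tilted roughly 0.095 rad. I'll shift the TCP to compensate, set the tips on the rack astride the flange, and check.

Run:
```python
from h import *
import pickle
f,m=pickle.load(open("t5.pkl","rb"))
d=onz(f,244.5,201.8,.075)-onz(f,254.8,201.8,.075); x=onz(f,244.5,201.8,.075); print("shift",d.round(4),"jaws",x.round(4))
p=m["position"][:2]+np.array([.4948,-.2893])-x[:2]; print("target",p)
env.movel([*p,.166],.05); 
env.movel([*p,.145],.05); m=s()
f=grab("wrist");pickle.dump((f,m),open("t6.pkl","wb"))
g=cv2.GaussianBlur(cv2.cvtColor(f["frame"],cv2.COLOR_RGB2GRAY),(3,3),0);M=(g<75).astype(np.uint8);M[:165]=0;M[235:]=0
n,_,st,c=cv2.connectedComponentsWithStats(M)
for i in range(1,n):
    if st[i,4]>12 and 190<c[i,0]<320: print(st[i].tolist(),c[i].round(1).tolist())
print("post",[np.round(proj(f,[.4948,-.2893,z]),1) for z in(.048,.042,.055)])
# brass pixels
h=cv2.cvtColor(f["frame"],cv2.COLOR_RGB2HSV); B=((h[...,0]>18)&(h[...,0]<30)&(h[...,1]>140)).astype(np.uint8);B[235:]=0
n,_,st,c=cv2.connectedComponentsWithStats(B)
print("brass",[(st[i].tolist(),c[i].round(1).tolist()) for i in range(1,n) if st[i,4]>15])
```

```text
shift [0.0022 0.0086 0.    ] jaws [ 0.4971 -0.2805  0.075 ]
target [ 0.49324432 -0.29829793]
 26.66 [ 0.4933 -0.2983  0.1449] gap 0.432 F 20.5 [ 0.1 -0.8 -0.5]
[261, 193, 6, 19, 77] [263.4, 202.2]
[224, 195, 4, 7, 17] [225.4, 197.9]
post [array([244.6, 199.5]), array([244.9, 197.1]), array([244.3, 202.4])]
brass [([235, 131, 17, 17, 218], [243.2, 139.1]), ([238, 195, 13, 7, 39], [242.8, 197.9])]
```

Jaw midpoint at (244.4,202) and post at (244.5,200.5), so they are aligned. I lower onto the rack, let go, and look.

Run:
```python
from h import *
import pickle
x,y=.4940,-.2983
print(env.movel([x,y,.140],.05,guard=4), env.movel([x,y,.126],.02,guard=3)); s("touch")
env.release(); env.hold(.2); m=s("rel")
f=grab("wrist");g=grab("side");pickle.dump((f,g,m),open("t7.pkl","wb"))
u,v=map(int,proj(f,[.4948,-.2893,.09]));a=f["frame"][max(v-75,0):v+75,u-75:u+75,::-1]
u,v=map(int,proj(g,[.4948,-.2893,.08]));b=g["frame"][max(v-50,0):v+50,u-50:u+50,::-1]
cv2.imwrite("pics/t7.png",np.hstack([cv2.resize(k,(400,400),interpolation=cv2.INTER_CUBIC) for k in(a,b)]))
```

```text
False True
touch 27.47 [ 0.4941 -0.2984  0.1305] gap 0.429 F 19.5 [ 0.5 -0.2  2.4]
rel 28.21 [ 0.4938 -0.2981  0.1303] gap 0.998 F 0.0 [ 0.7  0.4 -0.6]
```

View pics/t7.png

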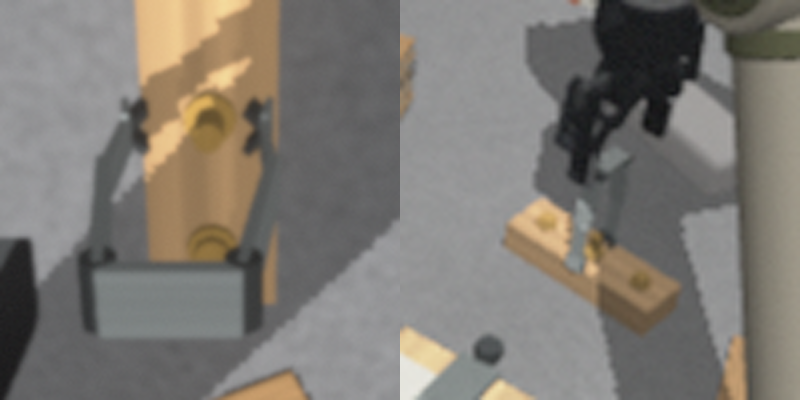

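The tongs stand free on the rack astride the post: jaws at crop (145–248,122), stem at (208,122) and bridge at (170,300). I'll compute where the bridge is, then regrip low, centred on the post.

Run:
```python
from h import *
import pickle
f,g,m=pickle.load(open("t7.pkl","rb"))
u,v=map(int,proj(f,[.4948,-.2893,.09]));u0,v0=u-75,max(v-75,0)
P=lambda x,y,z: onz(f,u0+x*.375,v0+y*.375,z).round(4)
print("bridge",[P(x,y,.133) for x,y in((95,268),(245,268),(240,336),(103,336))],"jaws",P(197,122,.042),"stem",P(208,125,.048))
env.movel([.4948,-.2893,.131],.05); print(env.movel([.4948,-.2893,.091],.08,guard=4)); s("low")
env.close_gripper(effort=28); s("closed"); env.hold(.2); s()
print(env.movel([.4948,-.2893,.097],.02,guard=6)); s()
env.movel([.4948,-.2893,.15],.08); m=s("lift")
f=grab("wrist");pickle.dump((f,m),open("t8.pkl","wb"))
h=cv2.cvtColor(f["frame"],cv2.COLOR_RGB2HSV); B=((h[...,0]>18)&(h[...,0]<30)&(h[...,1]>140)).astype(np.uint8);B[260:]=0
n,_,st,c=cv2.connectedComponentsWithStats(B)
print("brass",[(st[i].tolist(),c[i].round(1).tolist()) for i in range(1,n) if st[i,4]>15])
for z in (.048,.105): print(z,np.round(proj(f,[.4948,-.2893,z]),1))
```

```text
bridge [array([ 0.5071, -0.2731,  0.133 ]), array([ 0.4997, -0.3015,  0.133 ]), array([ 0.4846, -0.2966,  0.133 ]), array([ 0.4915, -0.2698,  0.133 ])] jaws [ 0.4983 -0.2861  0.042 ] stem [ 0.4987 -0.2901  0.048 ]
False
low 29.28 [ 0.495  -0.2894  0.0912] gap 1.0 F 0.0 [-0.   0.   0.2]
closed 29.79 [ 0.4956 -0.2892  0.0923] gap 0.443 F 27.3 [1.7 3.  7.3]
 29.99 [ 0.4956 -0.2892  0.0923] gap 0.439 F 27.3 [2.1 2.2 7.9]
True
 30.2 [ 0.4953 -0.2888  0.0926] gap 0.441 F 28.3 [ 1.7  0.9 -0.5]
lift 31.07 [ 0.4946 -0.2891  0.1495] gap 0.444 F 28.4 [-0.3 -0.8 -1.5]
brass [([246, 129, 17, 17, 219], [253.8, 136.9]), ([250, 208, 12, 6, 30], [255.5, 210.1]), ([248, 222, 15, 22, 184], [255.3, 232.9])]
0.048 [255.3 196.4]
0.105 [255.  225.3]
```

The tongs hold the post by its flange: a gap of 0.444 fits 18 mm, and the brass moved up with the jaws. I carry it to the clamp with the tongs turned off the slot axis, so the tips will later stand on solid bar, and feel for the hole.

Run:
```python
from h import *
q=down(np.radians(-59))
env.movel([.4948,-.2893,.22],.2); env.movel([.5242,-.0143,.22],.22); env.reach([.5242,-.0143,.2],q)
env.movel([.5242,-.0143,.14],.12); env.hold(.2); s("above")
print(env.movel([.5242,-.0143,.112],.02,guard=3)); s("touch")
f=grab("wrist"); import pickle; pickle.dump((f,monitor.sense()),open("t9.pkl","wb"))
```

```text
above 34.67 [ 0.5245 -0.0144  0.1408] gap 0.442 F 28.4 [-0.4 -0.2 -1.1]
False
touch 36.22 [ 0.5243 -0.0143  0.1121] gap 0.448 F 28.4 [-0.1 -0.6 -1.1]
```

Run:
```python
from h import *
import pickle
print(env.movel([.5242,-.0143,.102],.015,guard=3.5)); m=s("seat")
f=grab("wrist"); pickle.dump((f,m),open("t10.pkl","wb"))
h=cv2.cvtColor(f["frame"],cv2.COLOR_RGB2HSV); B=((h[...,0]>15)&(h[...,0]<32)&(h[...,1]>130)).astype(np.uint8);B[270:]=0
n,_,st,c=cv2.connectedComponentsWithStats(B)
print("brass",[(st[i].tolist(),c[i].round(1).tolist()) for i in range(1,n) if st[i,4]>10])
for z in(.046,.062): print(np.round(proj(f,[.5238,-.0143,z]),1))
```

```text
True
seat 36.73 [ 0.5243 -0.0143  0.1062] gap 0.441 F 28.8 [-0.2 -0.4  4.5]
brass [([249, 207, 14, 8, 55], [256.7, 210.1]), ([251, 223, 11, 9, 62], [255.9, 226.8])]
[254.9 216.3]
[254.8 226. ]
```

The flange seated at TCP z 0.1062, as predicted, with 4.5 N. I'll let go; the tongs then stand on the bar. For the return trip I'll grip the tongs by their 16 mm bridge, across x, which leaves the legs free.

Run:
```python
from h import *
import pickle
W=pickle.load(open("W.pkl","rb"))["stand"]
for x,y in((324,322),(343,322),(343,361),(324,361),(340,280)): print("orange",onz(W,x/1.5,y/1.5,.105).round(3))
x,y=.5242,-.0143
env.release(); env.hold(.3); s("rel"); env.movel([x,y,.23],.15)
f=grab("wrist"); pickle.dump((f,monitor.sense()),open("t11.pkl","wb"))
g=f["frame"].astype(int)
u,v=proj(f,[x,y,.147]);print("bridge pred",u,v)
for z,n in((.147,"bridge corners"),):
    for a,b in((15,8),(-15,8),(-15,-8),(15,-8)):
        t=np.radians(-59);p=[x+a/1e3*np.cos(t)-b/1e3*np.sin(t),y+a/1e3*np.sin(t)+b/1e3*np.cos(t),z];print(np.round(proj(f,p),1),end=" ")
c=g[int(v),int(u)];print("\ncol",c)
M=(np.abs(g-c).max(2)<22).astype(np.uint8);n,L,st,ce=cv2.connectedComponentsWithStats(M,connectivity=4);i=L[int(v),int(u)];print(st[i],ce[i])
R=cv2.minAreaRect(np.argwhere(L==i)[:,::-1].astype(np.float32));print(R)
```

```text
orange [0.454 0.33  0.105]
orange [0.454 0.315 0.105]
orange [0.42  0.316 0.105]
orange [0.42  0.332 0.105]
orange [0.489 0.316 0.105]
rel 37.61 [ 0.5239 -0.0142  0.1058] gap 0.997 F 0.0 [-0.8 -0.   0.5]
bridge pred 255.75562094685597 204.28327930443186
[274.1 195.2] [237.4 195.2] [237.8 213.1] [273.7 213.1] 
col [161 168 168]
[239 199  35  18 578] [255.56055363 207.05709343]
((256.0, 207.5), (17.0, 34.0), 90.0)
```

The bridge is at pixel (256,207.5) and measures 34×17 px, so the tongs stand upright. Now I take the bridge and return the tongs.

Run:
```python
from h import *
import pickle
f,m=pickle.load(open("t11.pkl","rb")); b=onz(f,256,207,.147);print("bridge",b.round(4))
q=down(np.radians(31)); x,y=b[:2]
env.reach([x,y,.23],q); print(env.movel([x,y,.1445],.08,guard=4)); s("at bridge")
env.close_gripper(effort=50); s("closed")
env.movel([x,y,.16],.03); s(); env.movel([x,y,.23],.12); s("lift")
f=grab("wrist"); g=grab("top"); pickle.dump((f,g,monitor.sense()),open("t12.pkl","wb"))
for n,F in(("w",f),("t",g)):
    h=cv2.cvtColor(F["frame"],cv2.COLOR_RGB2HSV); B=((h[...,0]>15)&(h[...,0]<32)&(h[...,1]>130)).astype(np.uint8)
    k,_,st,c=cv2.connectedComponentsWithStats(B);u,v=proj(F,[.5238,-.0143,.05]);print(n,u,v,[(st[i].tolist(),c[i].round(1).tolist()) for i in range(1,k) if st[i,4]>4 and np.hypot(c[i,0]-u,c[i,1]-v)<30])
```

```text
bridge [ 0.5222 -0.0157  0.147 ]
False
at bridge 41.25 [ 0.5225 -0.0158  0.145 ] gap 0.999 F 0.0 [ 0.6 -0.3 -0.1]
closed 41.89 [ 0.5223 -0.0157  0.1446] gap 0.17 F 48.7 [1.  0.3 0.2]
 42.56 [ 0.5222 -0.0157  0.1599] gap 0.172 F 48.7 [ 0.3  0.5 -0.4]
lift 43.29 [ 0.5219 -0.0156  0.2292] gap 0.168 F 48.7 [ 0.  -0.1 -0.8]
w 258.1522064802733 173.69660659386884 []
t 262.0395418476469 217.31303505339702 [([260, 219, 4, 2, 8], [261.5, 219.5])]
```

Run:
```python
from h import *
import pickle
q=down(np.radians(-8)); x,y=.5222,.294
env.movel([.5222,-.0157,.25],.15); env.reach([x,y,.25],q); env.movel([x,y,.17],.15); m=s("above")
f=grab("wrist"); pickle.dump((f,m),open("t13.pkl","wb"))
print(env.movel([x,y,.106],.05,guard=4)); s("down")
```

```text
above 45.54 [0.5228 0.2938 0.171 ] gap 0.17 F 48.8 [-0.9 -0.3 -0.5]
True
down 46.77 [0.5223 0.294  0.1075] gap 0.176 F 49.3 [ 0.4 -0.5  3.7]
```

Contact came at z 0.1075, exactly where the floor should be. I let go, back off, and check from above.

Run:
```python
from h import *
import pickle
env.release(); env.hold(.2); env.movel([.5222,.294,.25],.12); s("up")
f=grab("wrist"); 
# bridge
u,v=proj(f,[.5222,.294,.11]); g=f["frame"].astype(int); c=g[int(v),int(u)]
M=(np.abs(g-c).max(2)<22).astype(np.uint8);n,L,st,ce=cv2.connectedComponentsWithStats(M,connectivity=4);i=L[int(v),int(u)]
print("pred",u,v,c,st[i],ce[i],onz(f,*ce[i],.11).round(4))
env.reach([.50,.06,.25],down(-np.pi/2)); s()
f=grab("wrist"); h=cv2.cvtColor(f["frame"],cv2.COLOR_RGB2HSV); B=((h[...,0]>15)&(h[...,0]<32)&(h[...,1]>120)).astype(np.uint8)
pickle.dump(f,open("t14.pkl","wb"))
k,_,st,c=cv2.connectedComponentsWithStats(B)
for z in(.046,.062): print(z,np.round(proj(f,[.5238,-.0143,z]),1))
u,v=proj(f,[.5238,-.0143,.05])
print([(st[i].tolist(),c[i].round(1).tolist(),onz(f,*c[i],.05).round(4)) for i in range(1,k) if st[i,4]>4 and np.hypot(c[i,0]-u,c[i,1]-v)<40])
```

```text
up 48.99 [0.522  0.2939 0.2492] gap 1.002 F 0.0 [0.7 0.4 0.1]
pred 256.530723905347 183.48140918876075 [166 174 174] [250 170  14  27 364] [256.50274725 182.57142857] [0.5223 0.295  0.11  ]
 49.98 [0.5002 0.0605 0.25  ] gap 0.999 F 0.0 [ 0.2  0.  -0.2]
0.046 [316.2 149.4]
0.062 [319.1 151.9]
[([311, 144, 12, 13, 129], [316.6, 150.2], array([ 0.5235, -0.0139,  0.05  ]))]
```

The tongs' bridge is centred over the stand at (0.5223,0.295), and the post is at (0.5235,-0.0139) in the hole. Handing in.

```bash
python3 -c "
from h import *
print(job.hand_in())"
```

```text
the job is handed in; nothing more can be done
None
```

I handed the job in at about 50 s: by my last measurements the post is seated in the punched hole with its flange on the bar and the tongs are upright in their stand, though the tongs held the post by its flange, not its stem; hand-in returned no verdict.

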